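# Sort sleeves on a gauge pin and hold the cam lift at its top

### The arm

A 7-joint arm with a two-finger parallel gripper is mounted at the origin on a cart in front of the work surface, level with it; the furniture and walls round the work are solid. World frame = base frame: x ahead of the robot, y to its left, z up, the work surface at z = 0. Lengths are in mm, angles in rad, forces in N, time in s.
With the tool pointing down it reaches from about 350 to 900 mm from the base axis. Payload 19.9 kg.
Tool frame: the origin (TCP) lies between the finger pads; the fingertips stand 11 mm ahead of it and the grasp point (between the pads) lies 8 mm behind it; z points along the fingers, y is the direction in which the jaws open and shut (so a half turn about z gives the same grasp; the last joint's range is limited). The gripper opens to 94 mm and grips with 3 to 60 N. Pads are 16 mm wide; open, the fingers measure 119 mm over their backs; the gripper's body (75 mm by 177 mm) begins 78 mm behind the grasp point.
Start: joints at [-1.157, 0.417, -0.01, 1.614, 0.005, 1.111, -0.053], TCP at [275.1, 561.177, 216.425] pointing down, gripper open.
Joint ranges: [-2.81, 2.81], [-0.39, 2.02], [-1.27, 1.25], [0.06, 2.57], [-1.19, 4.33], [0.19, 2], [-2.82, 2.82]. Speed limits (rad/s): [1.89, 1.89, 2.39, 2.39, 3.01, 3.01, 3.01].

### API

Orientations are given as a unit quaternion [w, x, y, z].
In Python, from cell import get_state, capture, close_job gives the robot as it stands. The module is installed in compiled form; this text tells all that it offers.
- The arm moves only by the tool carry_out, never from a script. Its argument "targets" is a list of rows, each an object of numbers: "x", "y", "z": the shift along the tool's x, y, z as a fraction of full scale; "ax", "ay", "az": the turn, a rotation vector about the tool's x, y, z as a fraction of full scale. A call has exactly 8 rows; each row is the pose to reach, as a shift and turn from the pose commanded when the call began, along the tool's axes at that moment; what a row does not reach only later rows make up. Full scale, the value 1, is 0.3 m for a shift and 60 degrees for a turn. A row lasts 1/12 s, in which the tool goes at most 41.7 mm and 7.16 degrees, less where a joint would pass 70% of its speed; a pose out of reach is approached as far as the arm can. A call with a number of a shift or a turn outside -1 to 1 is refused whole. A call with a gripper value outside its range is refused whole. "jaw" is the opening, from -1 (shut) to 1 (fully open), set as the call begins (left out, the last holds). The fingers move at their own pace and stop on an object; the grip force is fixed at half the most. Time passes only in rows, so rows that repeat a pose let the fingers close, or fill a call up. It gives the time, the measured TCP pose, the force and the opening at its end, in the units of the state.
- get_state(): the state, without advancing time (a new reading comes with each control period).
- capture(name): name is "scene" or "top"; returns a dict with "pixels" (384x512x3 uint8, red, green, blue), "vertical_fov" (degrees; the focal length in pixels is half the picture's height over the tangent of half this angle, whatever the lens; pixels are square), "cx", "cy" (the principal point, pixels), "R" (3x3) and "t" (3): a world point X has camera coordinates R X + t. Camera axes: x right, y down, z forward; pixel columns grow to the right and rows downward; lengths in mm; the calibration is good to about 2 mm. A picture is of the moment at which its call begins. There is no depth.
- close_job(): hands the job in, once; it reports no verdict.
The state is a dict: "time_s": time; "qpos": joint angles; "qvel": joint speeds; "joint_torque": joint torques, N m; "position": TCP position; "eef_rot": TCP orientation; "wrist_force": force on the tool from outside, world axes, zero at the start; "moment": the same for the moment, N m; "opening": finger opening in mm.
Only numpy, scipy, OpenCV 4.12 (cv2) and the standard library are available. Lean on these libraries where they do the work, as an engineer would, in place of code of your own. Each camera call takes 0.05 s, during which the arm holds its last target. There are 200 camera calls.

### The job

Sort the two steel sleeves by the gauge pin of the cam lift: stand the one whose bore passes over the pin on it, fully down on the platen, and stand the one whose bore is too small upright in the round metal dish. Then swing the cam lever up, by the grip at its end, until it stands straight up and the pin is at its highest lift (farther on it sinks again), and finish while still holding the lever there, because it springs back when let go. Leave the dish and everything else on the table where they stand.

Things in the scene. Friction and masses are not known exactly. Their poses are not given: they have to be found in the camera images.
- cam_fixture: cam lift gauge, fixed to the table: aluminium base plate 150 x 110 x 12 mm (along its x and y), on it a shaft along its y axis at height 45 mm above x = 0, an eccentric, four guide rods (10 mm, at x = +-36, y = +-20 mm, their tops at 89 mm) and a steel platen 92 x 60 mm on the eccentric that carries the upright gauge pin at x = y = 0. Origin: centre of the underside, on the table; its lever reaches out to its own -x side, towards the robot, in a plane at y = -80 mm
- pin_base (a point): foot of the gauge pin: on the pin's axis, on top of the platen (77 mm above the table when down, 87 mm at the highest lift). The pin is steel, 24 mm in diameter, 43 mm tall above the platen, the top 9 mm tapering to 14 mm; z is up along the pin
- cam_lever (a joint): angle of the cam lever in rad. 0: at rest on its stop, the arm pointing to the fixture's -x and 15 degrees above level; grows as the grip swings up and over about the shaft (the fixture's +y axis). 1.309: the arm stands straight up and the platen is at its highest, 10.4 mm above rest; the platen sinks again beyond; stop at 1.9. The arm is 110 mm from shaft to grip; a return spring pulls it back with about 2 N at the grip at rest and 3.5 N when upright
- crank_grip (a point): centre of the crank grip: black cylinder 19 mm thick, 46 mm long, parallel to the shaft, free to turn on its spindle, standing out from the end of the lever's 11 mm arm, away from the fixture (arm's boss begins 26 mm from the grip's centre). In the fixture's frame: y = -112 mm, 110 mm from the shaft (x = 0, height 45 mm); 73 mm above the table at rest, 155 mm when upright
- sleeve_wide: plain steel sleeve, outside diameter 40 mm, 50 mm tall, bore 26 mm right through (wall 7 mm): passes over the gauge pin. Stands upright on the table; origin: centre of its lower end, z along the bore
- sleeve_narrow: plain steel sleeve, outside diameter 40 mm, 50 mm tall, bore 19 mm right through (wall 10.5 mm): too small for the gauge pin. Stands upright on the table; origin: centre of its lower end, z along the bore
- dish: open round steel sample dish, 86 mm wide at the rim, flat floor about 72 mm wide inside, 14 mm tall, floor 3 mm thick; loose on the table. Origin: centre of its underside
- amber_vial: bystander: amber vial with black cap, 48 mm in diameter, 102 mm tall; origin: centre of its underside; to be left alone
- small_vial: bystander: small vial with black cap, 23 mm in diameter, 46 mm tall; origin: centre of its underside; to be left alone
- timer: bystander: bench timer 62 x 62 x 18 mm; origin: centre of its underside; to be left alone
- weighing_bottle: bystander: glass weighing bottle, 37 mm in diameter, 51 mm tall; origin: centre of its underside; to be left alone
Mind the look-alikes: they are no part of the job. What is shaped like the dish but purple is not meant.

How it is judged:
By the outcome, as a careful person would: the job done as asked, in the order asked, and still so for the second after the job is handed in, while the arm keeps its last pose, push and grip.
It also fails if it takes over 72 s, if anything falls off the work surface, if the arm or the gripper's body presses on something with over 40 N, if the wrist force passes 120 N, or if a joint passes its speed limit or range.

## Working session

There is one attempt and no reset: what is moved stays moved. The work goes in short steps, Python scripts to look and compute and a tool call to move; the robot and the scene stay as the last step left them, time stands still between calls to the robot, and variables do not carry over. Pictures are saved under pics/ and viewed, about 8 in all and at most 12, crops included, and the job is handed in when it is done.

Besides the shell and the picture viewer there is one more tool, called after "Call:" as a command line: name --argument value ..., lists and objects as JSON in quotes. carry_out: Moves the arm, as the interface text tells. Its arguments: {"type":"object","properties":{"targets":{"type":"array"},"jaw":{"type":"number"}},"required":["targets"]}

```bash
mkdir -p pics
cat > h.py <<'E'
import numpy as np, cv2, json
from cell import get_state, capture, close_job
def snap(cam,name,crop=None,s=1):
    c=capture(cam); im=c.pop("pixels")[:,:,::-1]
    np.savez(f"pics/{name}.npz",im=im,**{k:np.array(v) for k,v in c.items()})
    save(im,name,crop,s); return c
def save(im,name,crop=None,s=1):
    if crop: x0,y0,x1,y1=crop; im=im[y0:y1,x0:x1]
    cv2.imwrite(f"pics/{name}.png",cv2.resize(np.ascontiguousarray(im),None,fx=s,fy=s,interpolation=cv2.INTER_CUBIC))
def cal(name):
    c=np.load(f"pics/{name}.npz"); f=192/np.tan(np.radians(float(c["vertical_fov"]))/2)
    return f,float(c["cx"]),float(c["cy"]),np.array(c["R"]),np.array(c["t"])
def world(name,u,v,z):
    f,cx,cy,R,t=cal(name); d=R.T@np.array([(u-cx)/f,(v-cy)/f,1]); o=-R.T@t
    return (o+d*(z-o[2])/d[2]).round(1)
def pix(name,X):
    f,cx,cy,R,t=cal(name); p=R@np.array(X,float)+t
    return (p[:2]/p[2]*f+[cx,cy]).round(1)
E
python3 - <<'E'
from h import *
for c in("scene","top"):
    k=snap(c,c+"0",None,1.5); print(k["vertical_fov"],k["cx"],k["cy"],-np.array(k["R"]).T@k["t"], np.array(k["R"]).round(3).tolist())
print(get_state())
E
```

```text
55.827436299867976 257.1633485883036 191.80156561015536 [ -48.10287735 -759.57685778  801.00867252] [[0.811, -0.585, -0.001], [-0.354, -0.489, -0.797], [0.467, 0.647, -0.603]]
57.17414157540726 249.48167415010704 193.01970806205367 [446.37902715 -23.83455735 986.82494993] [[-0.007, -1.0, -0.025], [-0.997, 0.009, -0.078], [0.079, 0.025, -0.997]]
{'time_s': 0.1, 'qpos': array([-1.15650232,  0.41789101, -0.01032179,  1.61409549,  0.00469305,
        1.11067503, -0.05300337]), 'qvel': array([-8.10176683e-04,  5.69775837e-04, -2.60721880e-04, -1.42292376e-03,
        6.93308028e-05,  2.34261362e-03, -8.13392185e-04]), 'joint_torque': array([ 1.00507346e-03, -8.52577400e+01,  6.39248695e-01, -4.26682341e+01,
       -4.88988461e-02,  1.64791045e-02,  5.39163841e-05]), 'position': array([274.96911109, 560.91697377, 215.91003949]), 'eef_rot': array([-8.40416512e-05,  2.25920298e-01,  9.74145649e-01, -5.15618661e-04]), 'wrist_force': array([-0.51481059,  0.81518663,  0.00992126]), 'moment': array([ 0.02594934,  0.02150758, -0.01552111]), 'opening': 93.77760560412419}
```

View pics/scene0.png

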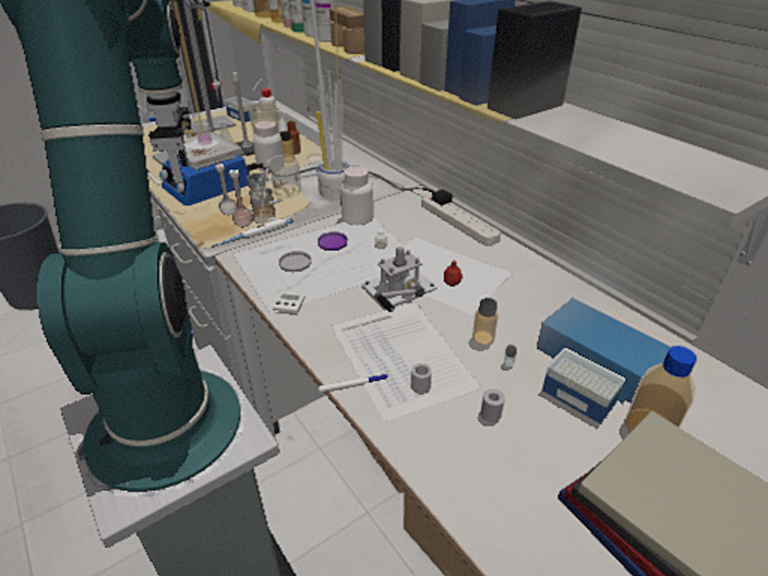

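View pics/top0.png

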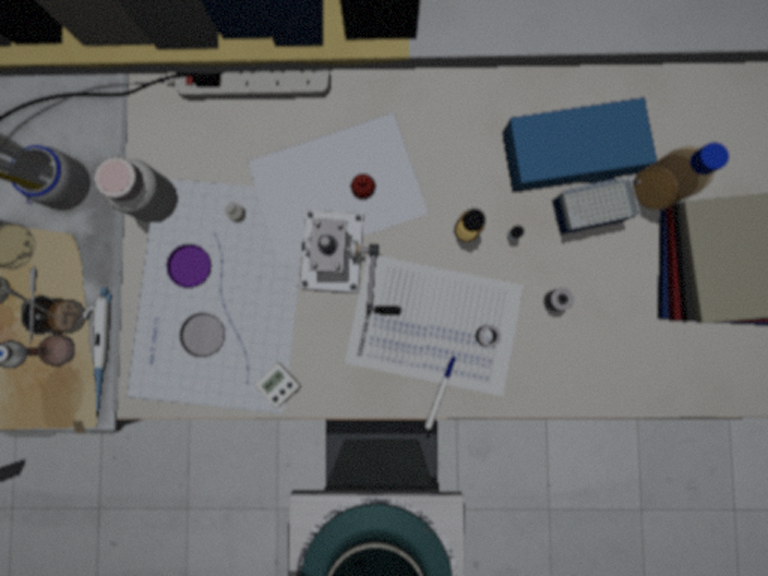

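Run:
```python
from h import *
t=np.load("pics/top0.npz")["im"]; s=np.load("pics/scene0.npz")["im"]
def up(im,x0,y0,w,h,sc): return cv2.resize(np.ascontiguousarray(im[y0:y0+h,x0:x0+w]),(int(w*sc),int(h*sc)),interpolation=cv2.INTER_CUBIC)
a=up(t,190,130,100,100,4); b=up(t,300,180,100,50,4); c=up(t,105,150,100,50,4)
cv2.imwrite("pics/c1.png",np.hstack([a,np.vstack([b,c])]))
a=up(s,235,155,80,60,5); b=up(s,265,235,80,60,5)
cv2.imwrite("pics/c2.png",np.hstack([a,b]))
print(pix("top0",[275,561,216]),pix("scene0",[275,561,216]))
```

```text
[ -8.8 301.3] [120.8 113.5]
```

View pics/c1.png

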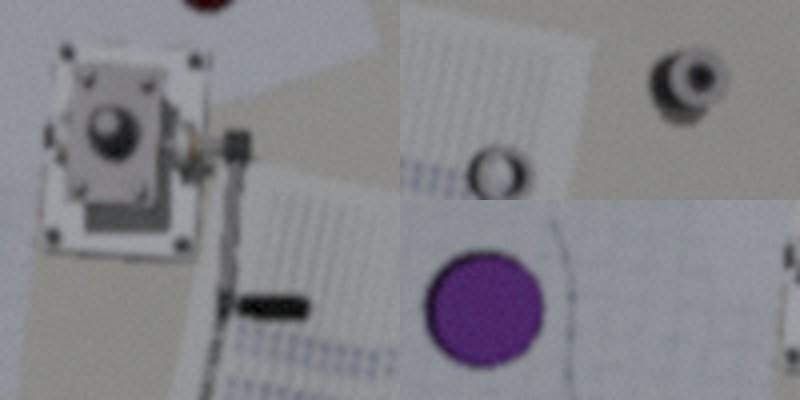

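View pics/c2.png

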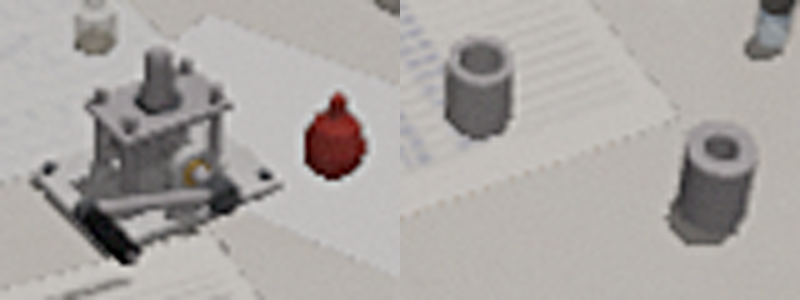

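Run:
```python
from h import *
c=lambda u,v:(190+u/4,130+v/4)
print("wide",world("top0",323.75,223.75,50),"narrow",world("top0",374.75,199.5,50),"dish",world("top0",135.3,223,14))
s=lambda u,v,x0,y0:(x0+u/5,y0+v/5)
print("sc wide",world("scene0",*s(480,62,185,235),50),"narrow",world("scene0",*s(723,147,185,235),50),"dish",world("scene0",295/1.5,262/1.5,14))
H=[world("top0",*c(*p),14)[:2] for p in [(67,53),(196,62),(183,245),(53,237)]]
print("holes",H,np.mean(H,0)); print(np.degrees(np.arctan2(*(H[0]-H[3])[::-1])),np.degrees(np.arctan2(*(H[1]-H[2])[::-1])))
print("pin top",world("top0",*c(105,121),120),world("scene0",267,167,120))
print("rods top",[world("top0",*c(*p),89) for p in[(87,78),(152,88),(142,196),(80,187)]])
print("grip",world("top0",*c(273,307),73),world("scene0",*s(110,230,235,155),73))
```

```text
wide [ 437.3 -195.8   50. ] narrow [ 500.2 -331.3   50. ] dish [442.5 317.8  14. ]
sc wide [ 433.7 -207.9   50. ] narrow [ 500.7 -334.8   50. ] dish [436.  308.3  14. ]
holes [array([664.5, 119.5]), array([656.9,  28.8]), array([528.4,  38.4]), array([534.8, 128.9])] [596.15  78.9 ]
-4.14526062270574 -4.27252593622171
pin top [597.4  80.  120. ] [588.1  64.6 120. ]
rods top [array([631.1,  95.4,  89. ]), array([624. ,  53.2,  89. ]), array([553.9,  59.8,  89. ]), array([560.1,  99.8,  89. ])]
grip [482.5 -23.7  73. ] [485.6 -18.9  73. ]
```

Call:
carry_out --targets '[{"x": -0.1,"y": -0.1,"z": 0,"az": -0.05},{"x": -0.2,"y": -0.2,"z": 0,"az": -0.1},{"x": -0.3,"y": -0.3,"z": 0,"az": -0.2},{"x": -0.4,"y": -0.4,"z": 0,"az": -0.28},{"x": -0.5,"y": -0.5,"z": 0,"az": -0.36},{"x": -0.6,"y": -0.6,"z": 0,"az": -0.435},{"x": -0.688,"y": -0.647,"z": 0,"az": -0.435},{"x": -0.688,"y": -0.647,"z": 0,"az": -0.435}]' --jaw 1

```text
validation failed for argument at $.ta...
```

Call:
carry_out --targets '[{"x": -0.1,"y": -0.1,"z": 0,"ax": 0,"ay": 0,"az": -0.05},{"x": -0.2,"y": -0.2,"z": 0,"ax": 0,"ay": 0,"az": -0.1},{"x": -0.3,"y": -0.3,"z": 0,"ax": 0,"ay": 0,"az": -0.2},{"x": -0.4,"y": -0.4,"z": 0,"ax": 0,"ay": 0,"az": -0.28},{"x": -0.5,"y": -0.5,"z": 0,"ax": 0,"ay": 0,"az": -0.36},{"x": -0.6,"y": -0.6,"z": 0,"ax": 0,"ay": 0,"az": -0.435},{"x": -0.688,"y": -0.647,"z": 0,"ax": 0,"ay": 0,"az": -0.435},{"x": -0.688,"y": -0.647,"z": 0,"ax": 0,"ay": 0,"az": -0.435}]' --jaw 1

```text
time_s: 0.77
position: [378.0, 290.3, 216.6]
eef_rot: [0.0, 0.004, 1.0, -0.001]
wrist_force: [0.8, -0.8, -0.2]
opening: 94.0
```

Call:
carry_out --targets '[{"x": -0.01,"y": -0.12,"z": 0,"ax": 0,"ay": 0,"az": 0},{"x": -0.02,"y": -0.24,"z": 0,"ax": 0,"ay": 0,"az": 0},{"x": -0.04,"y": -0.36,"z": 0,"ax": 0,"ay": 0,"az": 0},{"x": -0.06,"y": -0.48,"z": 0,"ax": 0,"ay": 0,"az": 0},{"x": -0.08,"y": -0.6,"z": 0,"ax": 0,"ay": 0,"az": 0},{"x": -0.1,"y": -0.72,"z": 0,"ax": 0,"ay": 0,"az": 0},{"x": -0.1,"y": -0.84,"z": 0,"ax": 0,"ay": 0,"az": 0},{"x": -0.1,"y": -0.95,"z": 0,"ax": 0,"ay": 0,"az": 0}]'

```text
time_s: 1.43
position: [404.6, 9.0, 216.5]
eef_rot: [-0.0, 0.001, 1.0, -0.0]
wrist_force: [0.7, -1.0, -0.3]
opening: 94.1
```

Call:
carry_out --targets '[{"x": -0.02,"y": -0.12,"z": 0.03,"ax": 0,"ay": 0,"az": 0},{"x": -0.04,"y": -0.24,"z": 0.06,"ax": 0,"ay": 0,"az": 0},{"x": -0.06,"y": -0.36,"z": 0.1,"ax": 0,"ay": 0,"az": 0},{"x": -0.08,"y": -0.48,"z": 0.14,"ax": 0,"ay": 0,"az": 0},{"x": -0.1,"y": -0.58,"z": 0.18,"ax": 0,"ay": 0,"az": 0},{"x": -0.1,"y": -0.66,"z": 0.22,"ax": 0,"ay": 0,"az": 0},{"x": -0.1,"y": -0.69,"z": 0.25,"ax": 0,"ay": 0,"az": 0},{"x": -0.1,"y": -0.69,"z": 0.25,"ax": 0,"ay": 0,"az": 0}]'

```text
time_s: 2.1
position: [433.6, -197.9, 139.8]
eef_rot: [-0.001, 0.002, 1.0, -0.0]
wrist_force: [0.1, 0.0, -0.5]
opening: 94.0
```

Run:
```python
from h import *
snap("scene","s1",(200,150,360,280),5); print(get_state()["position"], get_state()["qpos"])
P=get_state()["position"]; print(pix("s1",P+[0,0,-11]))
```

```text
[ 434.07241225 -196.48526483  140.67415104] [-0.08463988  0.27630108  0.51372351  2.05920881 -0.17798777  0.85023509
  2.0997122 ]
[279.6 224.4]
```

View pics/s1.png

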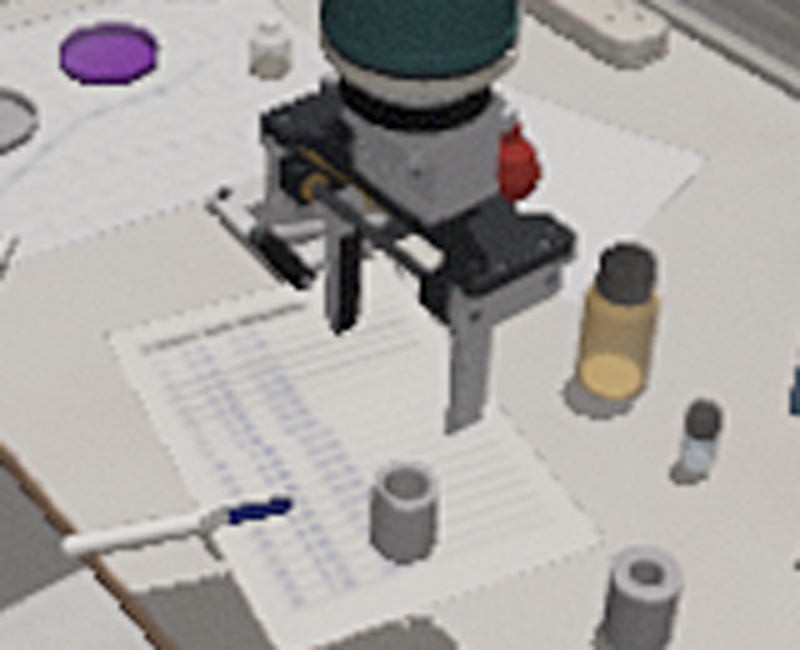

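Call:
carry_out --targets '[{"x": -0.007,"y": -0.01,"z": 0.06,"ax": 0,"ay": 0,"az": 0},{"x": -0.007,"y": -0.01,"z": 0.12,"ax": 0,"ay": 0,"az": 0},{"x": -0.007,"y": -0.01,"z": 0.18,"ax": 0,"ay": 0,"az": 0},{"x": -0.007,"y": -0.01,"z": 0.24,"ax": 0,"ay": 0,"az": 0},{"x": -0.007,"y": -0.01,"z": 0.3,"ax": 0,"ay": 0,"az": 0},{"x": -0.007,"y": -0.01,"z": 0.34,"ax": 0,"ay": 0,"az": 0},{"x": -0.007,"y": -0.01,"z": 0.365,"ax": 0,"ay": 0,"az": 0},{"x": -0.007,"y": -0.01,"z": 0.365,"ax": 0,"ay": 0,"az": 0}]'

```text
time_s: 2.82
position: [436.8, -197.9, 31.4]
eef_rot: [-0.001, -0.0, 1.0, 0.0]
wrist_force: [-0.5, 0.3, -0.2]
opening: 93.7
```

Call:
carry_out --targets '[{"x": 0,"y": 0,"z": 0,"ax": 0,"ay": 0,"az": 0},{"x": 0,"y": 0,"z": 0,"ax": 0,"ay": 0,"az": 0},{"x": 0,"y": 0,"z": 0,"ax": 0,"ay": 0,"az": 0},{"x": 0,"y": 0,"z": 0,"ax": 0,"ay": 0,"az": 0},{"x": 0,"y": 0,"z": 0,"ax": 0,"ay": 0,"az": 0},{"x": 0,"y": 0,"z": 0,"ax": 0,"ay": 0,"az": 0},{"x": 0,"y": 0,"z": 0,"ax": 0,"ay": 0,"az": 0},{"x": 0,"y": 0,"z": 0,"ax": 0,"ay": 0,"az": 0}]' --jaw -1

```text
time_s: 3.48
position: [437.0, -199.2, 32.1]
eef_rot: [0.0, 0.0, 1.0, -0.0]
wrist_force: [-0.7, -3.1, 1.0]
opening: 43.9
```

Call:
carry_out --targets '[{"x": 0,"y": 0,"z": 0,"ax": 0,"ay": 0,"az": 0},{"x": 0,"y": 0,"z": 0,"ax": 0,"ay": 0,"az": 0},{"x": 0,"y": 0,"z": 0,"ax": 0,"ay": 0,"az": 0},{"x": 0,"y": 0,"z": 0,"ax": 0,"ay": 0,"az": 0},{"x": 0,"y": 0,"z": 0,"ax": 0,"ay": 0,"az": 0},{"x": 0,"y": 0,"z": 0,"ax": 0,"ay": 0,"az": 0},{"x": 0,"y": 0,"z": 0,"ax": 0,"ay": 0,"az": 0},{"x": 0,"y": 0,"z": 0,"ax": 0,"ay": 0,"az": 0}]'

```text
time_s: 4.15
position: [437.1, -199.2, 32.1]
eef_rot: [0.0, 0.0, 1.0, -0.0]
wrist_force: [-1.0, -4.0, 5.5]
opening: 39.4
```

Call:
carry_out --targets '[{"x": 0,"y": 0,"z": 0,"ax": 0,"ay": 0,"az": 0},{"x": 0,"y": 0,"z": 0,"ax": 0,"ay": 0,"az": 0},{"x": 0,"y": 0,"z": 0,"ax": 0,"ay": 0,"az": 0},{"x": 0,"y": 0,"z": 0,"ax": 0,"ay": 0,"az": 0},{"x": 0,"y": 0,"z": 0,"ax": 0,"ay": 0,"az": 0.1},{"x": 0,"y": 0,"z": 0,"ax": 0,"ay": 0,"az": 0.2},{"x": 0,"y": 0,"z": 0,"ax": 0,"ay": 0,"az": 0.3},{"x": 0,"y": 0,"z": 0,"ax": 0,"ay": 0,"az": 0.4}]' --jaw 0.9

```text
time_s: 4.82
position: [436.9, -198.8, 31.9]
eef_rot: [-0.0, 0.211, 0.978, 0.0]
wrist_force: [-0.1, 0.6, 0.2]
opening: 88.1
```

Call:
carry_out --targets '[{"x": 0,"y": 0,"z": 0,"ax": 0,"ay": 0,"az": 0.1},{"x": 0,"y": 0,"z": 0,"ax": 0,"ay": 0,"az": 0.2},{"x": 0,"y": 0,"z": 0,"ax": 0,"ay": 0,"az": 0.3},{"x": 0,"y": 0,"z": 0,"ax": 0,"ay": 0,"az": 0.4},{"x": 0,"y": 0,"z": 0,"ax": 0,"ay": 0,"az": 0.5},{"x": 0,"y": 0,"z": 0,"ax": 0,"ay": 0,"az": 0.6},{"x": 0,"y": 0,"z": 0,"ax": 0,"ay": 0,"az": 0.7},{"x": 0,"y": 0,"z": 0,"ax": 0,"ay": 0,"az": 0.8}]'

```text
time_s: 5.48
position: [436.9, -198.8, 31.9]
eef_rot: [-0.0, 0.59, 0.807, 0.0]
wrist_force: [-0.4, 0.1, 0.3]
opening: 89.2
```

Call:
carry_out --targets '[{"x": 0,"y": 0,"z": 0,"ax": 0,"ay": 0,"az": 0.1},{"x": 0,"y": 0,"z": 0,"ax": 0,"ay": 0,"az": 0.2},{"x": 0,"y": 0,"z": 0,"ax": 0,"ay": 0,"az": 0.3},{"x": 0,"y": 0,"z": 0,"ax": 0,"ay": 0,"az": 0.3},{"x": 0,"y": 0,"z": 0,"ax": 0,"ay": 0,"az": 0.3},{"x": 0,"y": 0,"z": 0,"ax": 0,"ay": 0,"az": 0.3},{"x": 0,"y": 0,"z": 0,"ax": 0,"ay": 0,"az": 0.3},{"x": 0,"y": 0,"z": 0,"ax": 0,"ay": 0,"az": 0.3}]'

```text
time_s: 6.15
position: [436.9, -199.0, 32.0]
eef_rot: [0.0, 0.707, 0.708, 0.0]
wrist_force: [-0.5, 0.0, 0.5]
opening: 89.4
```

Call:
carry_out --targets '[{"x": 0,"y": 0,"z": 0,"ax": 0,"ay": 0,"az": 0},{"x": 0,"y": 0,"z": 0,"ax": 0,"ay": 0,"az": 0},{"x": 0,"y": 0,"z": 0,"ax": 0,"ay": 0,"az": 0},{"x": 0,"y": 0,"z": 0,"ax": 0,"ay": 0,"az": 0},{"x": 0,"y": 0,"z": 0,"ax": 0,"ay": 0,"az": 0},{"x": 0,"y": 0,"z": 0,"ax": 0,"ay": 0,"az": 0},{"x": 0,"y": 0,"z": 0,"ax": 0,"ay": 0,"az": 0},{"x": 0,"y": 0,"z": 0,"ax": 0,"ay": 0,"az": 0}]' --jaw -1

```text
time_s: 6.82
position: [436.9, -199.0, 32.0]
eef_rot: [0.0, 0.707, 0.707, -0.0]
wrist_force: [1.0, -1.0, 0.4]
opening: 39.9
```

Call:
carry_out --targets '[{"x": 0,"y": 0,"z": 0,"ax": 0,"ay": 0,"az": 0},{"x": 0,"y": 0,"z": 0,"ax": 0,"ay": 0,"az": 0},{"x": 0,"y": 0,"z": 0,"ax": 0,"ay": 0,"az": 0},{"x": 0,"y": 0,"z": 0,"ax": 0,"ay": 0,"az": 0},{"x": 0,"y": 0,"z": 0,"ax": 0,"ay": 0,"az": 0},{"x": 0,"y": 0,"z": 0,"ax": 0,"ay": 0,"az": 0},{"x": 0,"y": 0,"z": 0,"ax": 0,"ay": 0,"az": 0},{"x": 0,"y": 0,"z": 0,"ax": 0,"ay": 0,"az": 0}]'

```text
time_s: 7.48
position: [437.0, -199.0, 32.0]
eef_rot: [0.0, 0.707, 0.707, -0.0]
wrist_force: [0.9, 0.1, 0.1]
opening: 39.5
```

Call:
carry_out --targets '[{"x": 0,"y": 0,"z": -0.03,"ax": 0,"ay": 0,"az": 0},{"x": 0,"y": 0,"z": -0.09,"ax": 0,"ay": 0,"az": 0},{"x": 0,"y": 0,"z": -0.17,"ax": 0,"ay": 0,"az": 0},{"x": 0.04,"y": 0.02,"z": -0.26,"ax": 0,"ay": 0,"az": 0},{"x": 0.1,"y": 0.06,"z": -0.35,"ax": 0,"ay": 0,"az": 0},{"x": 0.18,"y": 0.12,"z": -0.44,"ax": 0,"ay": 0,"az": 0},{"x": 0.26,"y": 0.18,"z": -0.5,"ax": 0,"ay": 0,"az": 0},{"x": 0.34,"y": 0.23,"z": -0.527,"ax": 0,"ay": 0,"az": 0}]'

```text
time_s: 8.15
position: [507.5, -95.9, 193.2]
eef_rot: [0.001, 0.707, 0.707, 0.001]
wrist_force: [0.9, -0.1, -1.2]
opening: 39.7
```

Call:
carry_out --targets '[{"x": 0.09,"y": 0.05,"z": 0,"ax": 0,"ay": 0,"az": 0},{"x": 0.19,"y": 0.1,"z": 0,"ax": 0,"ay": 0,"az": 0},{"x": 0.29,"y": 0.15,"z": 0,"ax": 0,"ay": 0,"az": 0},{"x": 0.39,"y": 0.2,"z": 0,"ax": 0,"ay": 0,"az": 0},{"x": 0.48,"y": 0.25,"z": 0,"ax": 0,"ay": 0,"az": 0},{"x": 0.55,"y": 0.28,"z": 0,"ax": 0,"ay": 0,"az": 0},{"x": 0.587,"y": 0.298,"z": 0,"ax": 0,"ay": 0,"az": 0},{"x": 0.587,"y": 0.298,"z": 0,"ax": 0,"ay": 0,"az": 0}]'

```text
time_s: 8.82
position: [595.9, 81.5, 190.1]
eef_rot: [0.0, 0.706, 0.708, -0.0]
wrist_force: [-0.5, 0.5, -2.1]
opening: 39.3
```

Run:
```python
from h import *
s=get_state(); P=s["position"]; print(P,s["qpos"],s["opening"])
def up(im,x0,y0,w,h,sc): return cv2.resize(np.ascontiguousarray(im[y0:y0+h,x0:x0+w]),(int(w*sc),int(h*sc)),interpolation=cv2.INTER_CUBIC)
snap("scene","s2"); snap("top","t2")
a=up(np.load("pics/s2.npz")["im"],235,120,66,90,6); b=up(np.load("pics/t2.npz")["im"],185,120,66,90,6)
cv2.imwrite("pics/c3.png",np.hstack([a,b]))
for z in(-32,18): print(z,pix("s2",P+[0,0,z]),pix("t2",P+[0,0,z]))
```

```text
[595.88109274  81.45931257 190.07069624] [-0.8789557   0.5787059   0.97120669  1.72479933 -0.52416965  1.1226534
  0.25552477] 39.345992092945465
-32 [266.  154.7] [213.7 158.2]
18 [266.2 141.7] [210.9 154.2]
```

View pics/c3.png

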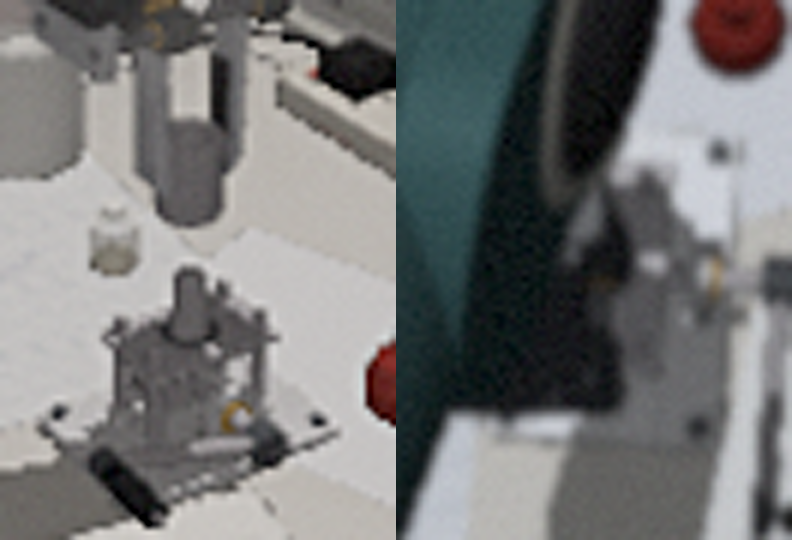

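Run:
```python
from h import *
P=np.array([595.88,81.46,190.07])
print(pix("s2",[595.88,81.46,120]))
p0=pix("s2",[595.88,81.46,120]); J=np.array([pix("s2",[605.88,81.46,120])-p0,pix("s2",[595.88,91.46,120])-p0]).T/10
print(J)
for q in [(266.05,165.5),(266.05,166.5),(266.8,165.5)]: print(q,np.linalg.solve(J,np.array(q)-p0))
# check ellipse half-heights
for d in range(0,360,45):
    a=np.radians(d); print(d,(pix("s2",P+[20*np.cos(a),20*np.sin(a),-32])-[235,120])*6, (pix("s2",[595.88+7*np.cos(a),81.46+7*np.sin(a),120])-[235,120])*6)
```

```text
[265.9 164.1]
[[ 0.23 -0.18]
 [-0.09 -0.13]]
(266.05, 165.5) [-5.04338395 -7.27765727]
(266.05, 166.5) [ -8.94793926 -12.26681128]
(266.8, 165.5) [-2.92841649 -8.74186551]
0 [214.2 197.4] [195. 261.]
45 [190.8 190.2] [186.6 258. ]
90 [165.  193.2] [177.6 259.2]
135 [151.2 205.2] [173.4 263.4]
180 [157.8 219. ] [175.2 268.8]
225 [181.2 226.2] [183.6 271.2]
270 [207.6 223.2] [192.6 270. ]
315 [221.4 211.2] [197.4 265.8]
```

Call:
carry_out --targets '[{"x": -0.01,"y": -0.004,"z": 0.02,"ax": 0,"ay": 0,"az": 0},{"x": -0.02,"y": -0.008,"z": 0.04,"ax": 0,"ay": 0,"az": 0},{"x": -0.02,"y": -0.008,"z": 0.07,"ax": 0,"ay": 0,"az": 0},{"x": -0.02,"y": -0.008,"z": 0.1,"ax": 0,"ay": 0,"az": 0},{"x": -0.02,"y": -0.008,"z": 0.115,"ax": 0,"ay": 0,"az": 0},{"x": -0.02,"y": -0.008,"z": 0.125,"ax": 0,"ay": 0,"az": 0},{"x": -0.02,"y": -0.008,"z": 0.133,"ax": 0,"ay": 0,"az": 0},{"x": -0.02,"y": -0.008,"z": 0.133,"ax": 0,"ay": 0,"az": 0}]'

```text
time_s: 9.58
position: [593.1, 72.7, 150.5]
eef_rot: [-0.0, 0.707, 0.707, -0.0]
wrist_force: [-7.0, -0.6, 11.7]
opening: 39.5
```

Run:
```python
from h import *
s=get_state(); P=s["position"]; print(P,s["wrist_force"],s["moment"])
snap("scene","s3",(240,130,300,185),10)
for d in range(0,360,45):
    a=np.radians(d); print(d,(pix("s3",P+[20*np.cos(a),20*np.sin(a),-32])-[240,130])*10)
```

```text
[593.05471417  72.66686364 150.54173483] [-6.95440083 -0.56373042 11.6855895 ] [-0.0484885   1.66638428  0.06279794]
0 [313. 340.]
45 [275. 328.]
90 [233. 333.]
135 [210. 353.]
180 [221. 377.]
225 [259. 390.]
270 [303. 384.]
315 [325. 363.]
```

View pics/s3.png

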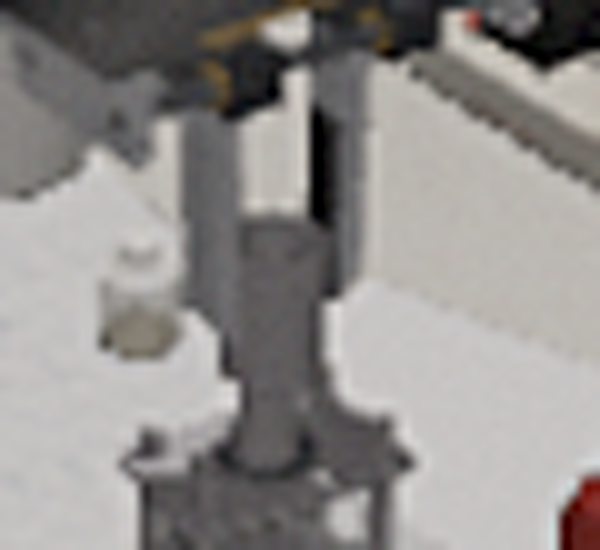

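Call:
carry_out --targets '[{"x": 0,"y": 0,"z": -0.01,"ax": 0,"ay": 0,"az": 0},{"x": 0,"y": -0.007,"z": -0.01,"ax": 0,"ay": 0,"az": 0},{"x": 0,"y": -0.014,"z": -0.01,"ax": 0,"ay": 0,"az": 0},{"x": 0,"y": -0.014,"z": -0.005,"ax": 0,"ay": 0,"az": 0},{"x": 0,"y": -0.014,"z": 0,"ax": 0,"ay": 0,"az": 0},{"x": 0,"y": -0.014,"z": 0.005,"ax": 0,"ay": 0,"az": 0},{"x": 0,"y": -0.014,"z": 0.007,"ax": 0,"ay": 0,"az": 0},{"x": 0,"y": -0.014,"z": 0.007,"ax": 0,"ay": 0,"az": 0}]'

```text
time_s: 10.3
position: [589.3, 72.2, 149.7]
eef_rot: [0.0, 0.707, 0.707, 0.0]
wrist_force: [-12.9, -2.9, 31.5]
opening: 39.2
```

Run:
```python
from h import *
s=get_state(); P=s["position"]; F=s["wrist_force"]; M=s["moment"]; print(P,F,M,s["opening"])
# contact location rel. to sensor for heights h
for h in (.15,.2,.25,.3): # contact below sensor
    print(h, "rx",(-h*F[0]-M[1])/F[2]*1e3,"ry",(M[0]-h*F[1])/F[2]*1e3)
F=np.array([-6.95,-.56,11.69]);M=np.array([-.048,1.666,.063])
for h in (.15,.2,.25,.3): print(h, "rx",(-h*F[0]-M[1])/F[2]*1e3,"ry",(M[0]-h*F[1])/F[2]*1e3)
snap("scene","s4")
def up(im,x0,y0,w,h,sc): return cv2.resize(np.ascontiguousarray(im[y0:y0+h,x0:x0+w]),(int(w*sc),int(h*sc)),interpolation=cv2.INTER_LANCZOS4)
im=np.load("pics/s4.npz")["im"]; z=np.load("pics/scene0.npz")["im"]
o=np.hstack([up(im,248,148,40,40,10),up(z,248,148,40,40,10)]).astype(float)
cv2.imwrite("pics/c4.png",np.clip((o-20)*1.6,0,255))
for d in range(0,360,45):
    a=np.radians(d); print(d,(pix("s4",P+[20*np.cos(a),20*np.sin(a),-32])-[248,148])*10,(pix("s4",P+[20*np.cos(a),20*np.sin(a),18])-[248,148])*10)
```

```text
[589.25462604  72.18735376 149.72037157] [-12.88725573  -2.89065827  31.53715353] [-0.50130313  2.97538492  0.07221621] 39.23632323297643
0.15 rx -33.04979820530688 ry -2.1468136464556657
0.2 rx -12.617935644752368 ry 2.436127335397415
0.25 rx 7.813926915802119 ry 7.019068317250496
0.3 rx 28.245789476356602 ry 11.602009299103575
0.15 rx -53.33618477331052 ry 3.0795551753635593
0.2 rx -23.6099230111206 ry 5.474764756201883
0.25 rx 6.1163387510693 ry 7.869974337040206
0.3 rx 35.8426005132592 ry 10.265183917878531
0 [225. 166.] [229.  42.]
45 [187. 154.] [190.  29.]
90 [145. 159.] [146.  35.]
135 [122. 180.] [123.  55.]
180 [132. 203.] [133.  78.]
225 [171. 216.] [173.  91.]
270 [215. 211.] [218.  85.]
315 [237. 190.] [240.  65.][ WARN:0@1.800] global loadsave.cpp:1063 imwrite_ Unsupported depth image for selected encoder is fallbacked to CV_8U.
```

View pics/c4.png

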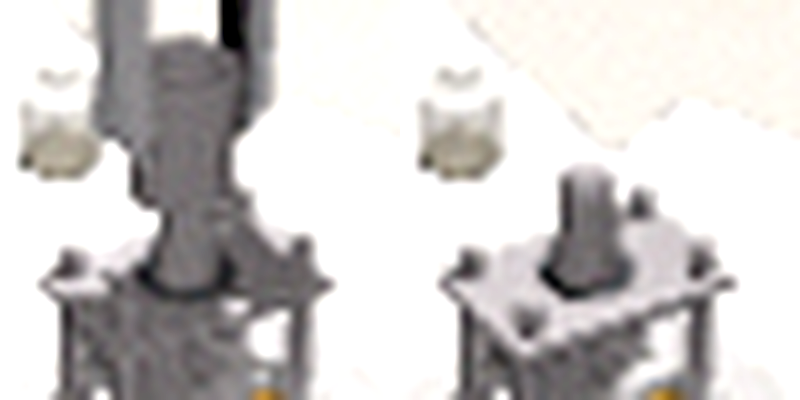

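Call:
carry_out --targets '[{"x": 0,"y": 0,"z": -0.02,"ax": 0,"ay": 0,"az": 0},{"x": 0.007,"y": 0.008,"z": -0.025,"ax": 0,"ay": 0,"az": 0},{"x": 0.015,"y": 0.017,"z": -0.025,"ax": 0,"ay": 0,"az": 0},{"x": 0.015,"y": 0.017,"z": -0.02,"ax": 0,"ay": 0,"az": 0},{"x": 0.015,"y": 0.017,"z": -0.01,"ax": 0,"ay": 0,"az": 0},{"x": 0.015,"y": 0.017,"z": -0.005,"ax": 0,"ay": 0,"az": 0},{"x": 0.015,"y": 0.017,"z": 0,"ax": 0,"ay": 0,"az": 0},{"x": 0.015,"y": 0.017,"z": 0,"ax": 0,"ay": 0,"az": 0}]'

```text
time_s: 11.02
position: [593.7, 77.4, 147.5]
eef_rot: [-0.0, 0.707, 0.707, -0.0]
wrist_force: [0.2, -0.1, -1.2]
opening: 39.2
```

Run:
```python
from h import *
s=get_state(); F=s["wrist_force"]; M=s["moment"]; print(s["position"],F,M,s["opening"])
h=.256; print("rx",(-h*F[0]-M[1])/F[2]*1e3,"ry",(M[0]-h*F[1])/F[2]*1e3)
```

```text
[593.6627356   77.43984697 147.50955074] [ 0.18047969 -0.11663594 -1.17107061] [-0.01751839  0.04656229 -0.01616101] 39.22609141402926
rx 79.21391972301942 ry -10.537717292764459
```

Call:
carry_out --targets '[{"x": 0,"y": 0,"z": 0.005,"ax": 0,"ay": 0,"az": 0},{"x": 0,"y": 0,"z": 0.01,"ax": 0,"ay": 0,"az": 0},{"x": 0,"y": 0,"z": 0.014,"ax": 0,"ay": 0,"az": 0},{"x": 0,"y": 0,"z": 0.018,"ax": 0,"ay": 0,"az": 0},{"x": 0,"y": 0,"z": 0.02,"ax": 0,"ay": 0,"az": 0},{"x": 0,"y": 0,"z": 0.02,"ax": 0,"ay": 0,"az": 0},{"x": 0,"y": 0,"z": 0.02,"ax": 0,"ay": 0,"az": 0},{"x": 0,"y": 0,"z": 0.02,"ax": 0,"ay": 0,"az": 0}]'

```text
time_s: 11.68
position: [594.9, 78.0, 142.7]
eef_rot: [0.001, 0.707, 0.707, 0.001]
wrist_force: [3.4, 2.1, 4.4]
opening: 39.0
```

Run:
```python
from h import *
s=get_state(); F=s["wrist_force"]; M=s["moment"]; print(s["position"],F,M,s["opening"])
h=.256; print("rx",(-h*F[0]-M[1])/F[2]*1e3,"ry",(M[0]-h*F[1])/F[2]*1e3)
```

```text
[594.8801145   77.97749468 142.67799263] [3.3962819  2.11687402 4.39259887] [ 0.65172395 -0.99816158 -0.0261828 ] 38.95606784456633
rx 29.302337559875163 ry 24.997548886358512
```

Call:
carry_out --targets '[{"x": 0.002,"y": 0.003,"z": -0.01,"ax": 0,"ay": 0,"az": 0},{"x": 0.005,"y": 0.007,"z": -0.01,"ax": 0,"ay": 0,"az": 0},{"x": 0.005,"y": 0.007,"z": -0.005,"ax": 0,"ay": 0,"az": 0},{"x": 0.005,"y": 0.007,"z": 0,"ax": 0,"ay": 0,"az": 0},{"x": 0.005,"y": 0.007,"z": 0.005,"ax": 0,"ay": 0,"az": 0},{"x": 0.005,"y": 0.007,"z": 0.01,"ax": 0,"ay": 0,"az": 0},{"x": 0.005,"y": 0.007,"z": 0.013,"ax": 0,"ay": 0,"az": 0},{"x": 0.005,"y": 0.007,"z": 0.013,"ax": 0,"ay": 0,"az": 0}]'

```text
time_s: 12.35
position: [596.0, 79.0, 137.9]
eef_rot: [0.0, 0.707, 0.707, -0.0]
wrist_force: [2.0, 0.1, -3.5]
opening: 39.1
```

Run:
```python
from h import *
s=get_state(); F=s["wrist_force"]; M=s["moment"]; print(s["position"],F,M,s["opening"])
```

```text
[595.96274693  79.03815083 137.89062535] [ 2.0438762   0.14626173 -3.50240575] [ 0.09920424 -0.31728578 -0.01142693] 39.13006155856354
```

Call:
carry_out --targets '[{"x": 0,"y": 0.002,"z": 0.005,"ax": 0,"ay": 0,"az": 0},{"x": 0,"y": 0.002,"z": 0.015,"ax": 0,"ay": 0,"az": 0},{"x": 0,"y": 0.002,"z": 0.03,"ax": 0,"ay": 0,"az": 0},{"x": 0,"y": 0.002,"z": 0.045,"ax": 0,"ay": 0,"az": 0},{"x": 0,"y": 0.002,"z": 0.06,"ax": 0,"ay": 0,"az": 0},{"x": 0,"y": 0.002,"z": 0.075,"ax": 0,"ay": 0,"az": 0},{"x": 0,"y": 0.002,"z": 0.085,"ax": 0,"ay": 0,"az": 0},{"x": 0,"y": 0.002,"z": 0.085,"ax": 0,"ay": 0,"az": 0}]'

```text
time_s: 13.02
position: [596.4, 79.1, 111.9]
eef_rot: [-0.0, 0.707, 0.707, -0.0]
wrist_force: [0.2, 0.6, -2.6]
opening: 39.4
```

Call:
carry_out --targets '[{"x": 0,"y": 0,"z": 0.003,"ax": 0,"ay": 0,"az": 0},{"x": 0,"y": 0,"z": 0.006,"ax": 0,"ay": 0,"az": 0},{"x": 0,"y": 0,"z": 0.009,"ax": 0,"ay": 0,"az": 0},{"x": 0,"y": 0,"z": 0.012,"ax": 0,"ay": 0,"az": 0},{"x": 0,"y": 0,"z": 0.012,"ax": 0,"ay": 0,"az": 0},{"x": 0,"y": 0,"z": 0.012,"ax": 0,"ay": 0,"az": 0},{"x": 0,"y": 0,"z": 0.012,"ax": 0,"ay": 0,"az": 0},{"x": 0,"y": 0,"z": 0.012,"ax": 0,"ay": 0,"az": 0}]'

```text
time_s: 13.68
position: [596.6, 79.1, 109.1]
eef_rot: [0.0, 0.707, 0.707, -0.0]
wrist_force: [0.1, -0.0, -2.8]
opening: 39.7
```

Call:
carry_out --targets '[{"x": 0,"y": 0,"z": 0.003,"ax": 0,"ay": 0,"az": 0},{"x": 0,"y": 0,"z": 0.006,"ax": 0,"ay": 0,"az": 0},{"x": 0,"y": 0,"z": 0.009,"ax": 0,"ay": 0,"az": 0},{"x": 0,"y": 0,"z": 0.011,"ax": 0,"ay": 0,"az": 0},{"x": 0,"y": 0,"z": 0.011,"ax": 0,"ay": 0,"az": 0},{"x": 0,"y": 0,"z": 0.011,"ax": 0,"ay": 0,"az": 0},{"x": 0,"y": 0,"z": 0.011,"ax": 0,"ay": 0,"az": 0},{"x": 0,"y": 0,"z": 0.011,"ax": 0,"ay": 0,"az": 0}]'

```text
time_s: 14.35
position: [596.9, 79.3, 107.4]
eef_rot: [-0.0, 0.707, 0.707, 0.001]
wrist_force: [-12.0, 3.1, 31.5]
opening: 39.1
```

Call:
carry_out --targets '[{"x": 0,"y": 0,"z": 0,"ax": 0,"ay": 0,"az": 0},{"x": 0,"y": 0,"z": 0,"ax": 0,"ay": 0,"az": 0},{"x": 0,"y": 0,"z": 0,"ax": 0,"ay": 0,"az": 0},{"x": 0,"y": 0,"z": 0,"ax": 0,"ay": 0,"az": 0},{"x": 0,"y": 0,"z": 0,"ax": 0,"ay": 0,"az": 0},{"x": 0,"y": 0,"z": -0.02,"ax": 0,"ay": 0,"az": 0},{"x": 0,"y": 0,"z": -0.05,"ax": 0,"ay": 0,"az": 0},{"x": 0,"y": 0,"z": -0.1,"ax": 0,"ay": 0,"az": 0}]' --jaw 0.4

```text
time_s: 15.02
position: [596.2, 78.9, 136.1]
eef_rot: [-0.0, 0.707, 0.707, -0.001]
wrist_force: [0.4, 0.9, -0.2]
opening: 65.8
```

Call:
carry_out --targets '[{"x": 0,"y": 0,"z": -0.07,"ax": 0,"ay": 0,"az": 0},{"x": 0,"y": 0,"z": -0.16,"ax": 0,"ay": 0,"az": 0},{"x": 0,"y": 0,"z": -0.25,"ax": 0,"ay": 0,"az": 0},{"x": -0.1,"y": -0.02,"z": -0.3,"ax": 0,"ay": 0,"az": 0},{"x": -0.2,"y": -0.05,"z": -0.3,"ax": 0,"ay": 0,"az": 0},{"x": -0.31,"y": -0.08,"z": -0.3,"ax": 0,"ay": 0,"az": 0},{"x": -0.42,"y": -0.11,"z": -0.3,"ax": 0,"ay": 0,"az": 0},{"x": -0.53,"y": -0.14,"z": -0.3,"ax": 0,"ay": 0,"az": 0}]'

```text
time_s: 15.68
position: [554.0, -81.5, 227.3]
eef_rot: [0.0, 0.707, 0.707, 0.001]
wrist_force: [0.1, -0.1, 0.6]
opening: 65.7
```

Call:
carry_out --targets '[{"x": -0.12,"y": -0.03,"z": 0,"ax": 0,"ay": 0,"az": 0},{"x": -0.24,"y": -0.06,"z": 0,"ax": 0,"ay": 0,"az": 0},{"x": -0.36,"y": -0.09,"z": 0,"ax": 0,"ay": 0,"az": 0},{"x": -0.48,"y": -0.12,"z": 0,"ax": 0,"ay": 0,"az": 0},{"x": -0.6,"y": -0.15,"z": 0.05,"ax": 0,"ay": 0,"az": 0},{"x": -0.72,"y": -0.18,"z": 0.12,"ax": 0,"ay": 0,"az": 0},{"x": -0.82,"y": -0.183,"z": 0.2,"ax": 0,"ay": 0,"az": 0},{"x": -0.85,"y": -0.183,"z": 0.25,"ax": 0,"ay": 0,"az": 0}]' --jaw 1

```text
time_s: 16.35
position: [497.5, -339.6, 150.7]
eef_rot: [0.001, 0.709, 0.705, -0.001]
wrist_force: [-0.4, 0.1, 0.3]
opening: 93.9
```

Run:
```python
from h import *
def up(im,x0,y0,w,h,sc): return cv2.resize(np.ascontiguousarray(im[y0:y0+h,x0:x0+w]),(int(w*sc),int(h*sc)),interpolation=cv2.INTER_CUBIC)
s=get_state(); print(s["position"],s["qpos"])
snap("scene","s5"); im=np.load("pics/s5.npz")["im"]
cv2.imwrite("pics/c5.png",np.hstack([up(im,235,150,65,85,6),up(im,285,200,65,85,6)]))
```

```text
[ 497.49799608 -339.57119009  150.72269646] [-0.11486893  0.61989201  0.92855649  1.75722007 -0.56312772  1.05407043
  1.00941501]
```

View pics/c5.png

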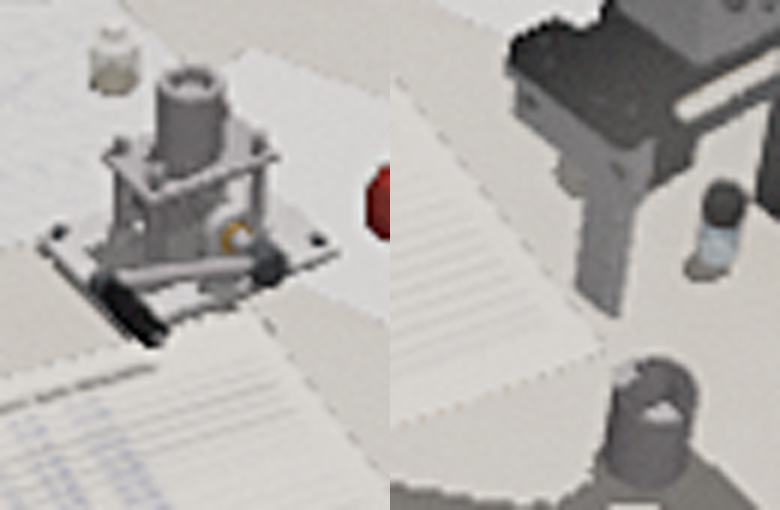

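Call:
carry_out --targets '[{"x": 0,"y": 0,"z": 0.06,"ax": 0,"ay": 0,"az": 0},{"x": 0,"y": 0,"z": 0.13,"ax": 0,"ay": 0,"az": 0},{"x": 0,"y": 0,"z": 0.2,"ax": 0,"ay": 0,"az": 0},{"x": 0,"y": 0,"z": 0.27,"ax": 0,"ay": 0,"az": 0},{"x": 0,"y": 0,"z": 0.33,"ax": 0,"ay": 0,"az": 0},{"x": 0,"y": 0,"z": 0.37,"ax": 0,"ay": 0,"az": 0},{"x": 0,"y": 0,"z": 0.393,"ax": 0,"ay": 0,"az": 0},{"x": 0,"y": 0,"z": 0.393,"ax": 0,"ay": 0,"az": 0}]'

```text
time_s: 17.07
position: [499.7, -334.6, 32.8]
eef_rot: [-0.0, 0.707, 0.707, -0.0]
wrist_force: [-0.4, -0.3, 0.1]
opening: 94.0
```

Call:
carry_out --targets '[{"x": 0,"y": 0,"z": 0,"ax": 0,"ay": 0,"az": 0},{"x": 0,"y": 0,"z": 0,"ax": 0,"ay": 0,"az": 0},{"x": 0,"y": 0,"z": 0,"ax": 0,"ay": 0,"az": 0},{"x": 0,"y": 0,"z": 0,"ax": 0,"ay": 0,"az": 0},{"x": 0,"y": 0,"z": 0,"ax": 0,"ay": 0,"az": 0},{"x": 0,"y": 0,"z": 0,"ax": 0,"ay": 0,"az": 0},{"x": 0,"y": 0,"z": 0,"ax": 0,"ay": 0,"az": 0},{"x": 0,"y": 0,"z": 0,"ax": 0,"ay": 0,"az": 0}]' --jaw -1

```text
time_s: 17.73
position: [499.6, -334.9, 32.9]
eef_rot: [0.0, 0.707, 0.707, -0.0]
wrist_force: [0.1, 0.2, 0.5]
opening: 44.1
```

Call:
carry_out --targets '[{"x": 0,"y": 0,"z": 0,"ax": 0,"ay": 0,"az": 0},{"x": 0,"y": 0,"z": 0,"ax": 0,"ay": 0,"az": 0},{"x": 0,"y": 0,"z": 0,"ax": 0,"ay": 0,"az": 0},{"x": 0,"y": 0,"z": 0,"ax": 0,"ay": 0,"az": 0},{"x": 0,"y": 0,"z": 0,"ax": 0,"ay": 0,"az": 0},{"x": 0,"y": 0,"z": 0,"ax": 0,"ay": 0,"az": 0},{"x": 0,"y": 0,"z": 0,"ax": 0,"ay": 0,"az": 0},{"x": 0,"y": 0,"z": 0,"ax": 0,"ay": 0,"az": 0}]'

```text
time_s: 18.4
position: [499.7, -335.0, 33.0]
eef_rot: [0.0, 0.707, 0.707, -0.0]
wrist_force: [1.7, -1.1, 1.4]
opening: 38.3
```

Call:
carry_out --targets '[{"x": 0,"y": 0,"z": -0.03,"ax": 0,"ay": 0,"az": 0},{"x": 0,"y": 0,"z": -0.08,"ax": 0,"ay": 0,"az": 0},{"x": 0,"y": 0,"z": -0.15,"ax": 0,"ay": 0,"az": 0},{"x": 0,"y": 0,"z": -0.23,"ax": 0,"ay": 0,"az": 0},{"x": 0,"y": 0,"z": -0.32,"ax": 0,"ay": 0,"az": 0},{"x": 0,"y": 0,"z": -0.4,"ax": 0,"ay": 0,"az": 0},{"x": 0,"y": 0,"z": -0.47,"ax": 0,"ay": 0,"az": 0},{"x": 0,"y": 0,"z": -0.5,"ax": 0,"ay": 0,"az": 0}]'

```text
time_s: 19.07
position: [499.9, -335.7, 186.6]
eef_rot: [0.002, 0.707, 0.707, 0.001]
wrist_force: [0.2, -0.1, -1.2]
opening: 38.8
```

Call:
carry_out --targets '[{"x": 0.06,"y": -0.01,"z": 0,"ax": 0,"ay": 0,"az": 0},{"x": 0.15,"y": -0.02,"z": 0,"ax": 0,"ay": 0,"az": 0},{"x": 0.25,"y": -0.03,"z": 0,"ax": 0,"ay": 0,"az": 0},{"x": 0.36,"y": -0.04,"z": 0,"ax": 0,"ay": 0,"az": 0},{"x": 0.47,"y": -0.05,"z": 0,"ax": 0,"ay": 0,"az": 0},{"x": 0.58,"y": -0.06,"z": 0,"ax": 0,"ay": 0,"az": 0},{"x": 0.69,"y": -0.07,"z": 0,"ax": 0,"ay": 0,"az": 0},{"x": 0.8,"y": -0.08,"z": 0,"ax": 0,"ay": 0,"az": 0}]'

```text
time_s: 19.73
position: [474.8, -93.4, 182.9]
eef_rot: [-0.0, 0.707, 0.707, 0.0]
wrist_force: [0.7, 0.0, -1.4]
opening: 38.9
```

Call:
carry_out --targets '[{"x": 0.11,"y": -0.01,"z": 0,"ax": 0,"ay": 0,"az": 0},{"x": 0.22,"y": -0.02,"z": 0,"ax": 0,"ay": 0,"az": 0},{"x": 0.33,"y": -0.03,"z": 0,"ax": 0,"ay": 0,"az": 0},{"x": 0.44,"y": -0.04,"z": 0,"ax": 0,"ay": 0,"az": 0},{"x": 0.55,"y": -0.05,"z": 0,"ax": 0,"ay": 0,"az": 0},{"x": 0.66,"y": -0.06,"z": 0,"ax": 0,"ay": 0,"az": 0},{"x": 0.77,"y": -0.07,"z": 0,"ax": 0,"ay": 0,"az": 0},{"x": 0.88,"y": -0.08,"z": 0,"ax": 0,"ay": 0,"az": 0}]'

```text
time_s: 20.4
position: [451.0, 170.6, 183.1]
eef_rot: [-0.0, 0.707, 0.707, 0.0]
wrist_force: [0.9, 1.3, -1.2]
opening: 38.8
```

Call:
carry_out --targets '[{"x": 0.1,"y": -0.01,"z": 0,"ax": 0,"ay": 0,"az": 0},{"x": 0.2,"y": -0.02,"z": 0,"ax": 0,"ay": 0,"az": 0},{"x": 0.3,"y": -0.03,"z": 0.03,"ax": 0,"ay": 0,"az": 0},{"x": 0.39,"y": -0.036,"z": 0.08,"ax": 0,"ay": 0,"az": 0},{"x": 0.46,"y": -0.036,"z": 0.13,"ax": 0,"ay": 0,"az": 0},{"x": 0.48,"y": -0.036,"z": 0.2,"ax": 0,"ay": 0,"az": 0},{"x": 0.48,"y": -0.036,"z": 0.25,"ax": 0,"ay": 0,"az": 0},{"x": 0.48,"y": -0.036,"z": 0.25,"ax": 0,"ay": 0,"az": 0}]'

```text
time_s: 21.07
position: [439.6, 312.5, 105.5]
eef_rot: [0.0, 0.707, 0.707, -0.002]
wrist_force: [-0.3, 0.5, -1.7]
opening: 38.7
```

Run:
```python
from h import *
def up(im,x0,y0,w,h,sc): return cv2.resize(np.ascontiguousarray(im[y0:y0+h,x0:x0+w]),(int(w*sc),int(h*sc)),interpolation=cv2.INTER_CUBIC)
s=get_state(); P=s["position"]; print(P,s["qpos"],s["opening"])
snap("scene","s6",(150,100,280,200),6)
for d in range(0,360,45):
    a=np.radians(d); print(d,(pix("s6",P+[20*np.cos(a),20*np.sin(a),-32])-[150,100])*6,(pix("s6",[P[0]+43*np.cos(a),P[1]+43*np.sin(a),14])-[150,100])*6)
```

```text
[439.5553858  312.46191067 105.50928611] [-1.38277898  0.58153286  0.92684746  1.94339203 -0.58514317  0.91621582
 -0.15826368] 38.69603393500723
0 [300.6 354.6] [340.8 421.2]
45 [281.4 348. ] [300.6 406.8]
90 [257.4 351. ] [250.2 413.4]
135 [241.2 361.8] [217.2 437.4]
180 [243.6 374.4] [221.4 465.6]
225 [262.8 381.6] [262.2 481.2]
270 [287.4 378.6] [314.4 474.6]
315 [303.  367.2] [346.8 449.4]
```

View pics/s6.png

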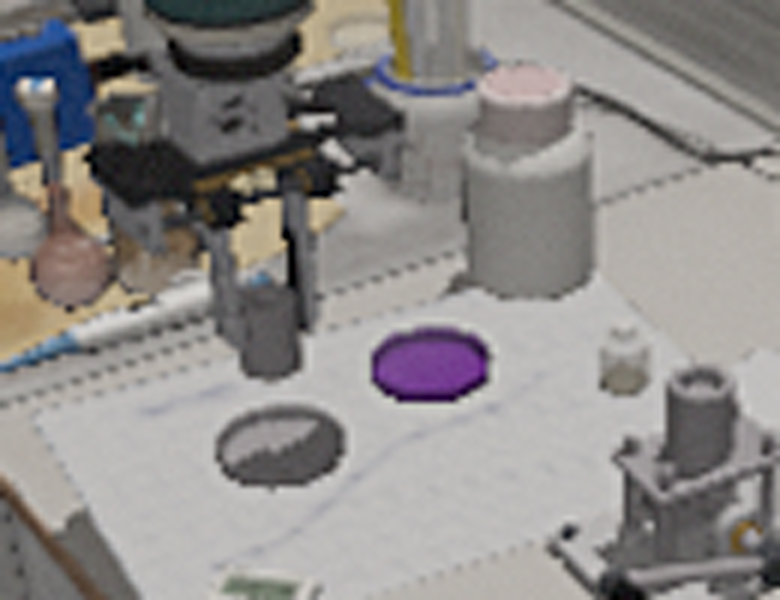

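Call:
carry_out --targets '[{"x": 0,"y": 0,"z": 0.04,"ax": 0,"ay": 0,"az": 0},{"x": 0,"y": 0,"z": 0.09,"ax": 0,"ay": 0,"az": 0},{"x": 0,"y": 0,"z": 0.14,"ax": 0,"ay": 0,"az": 0},{"x": 0,"y": 0,"z": 0.18,"ax": 0,"ay": 0,"az": 0},{"x": 0,"y": 0,"z": 0.205,"ax": 0,"ay": 0,"az": 0},{"x": 0,"y": 0,"z": 0.22,"ax": 0,"ay": 0,"az": 0},{"x": 0,"y": 0,"z": 0.229,"ax": 0,"ay": 0,"az": 0},{"x": 0,"y": 0,"z": 0.229,"ax": 0,"ay": 0,"az": 0}]'

```text
time_s: 21.78
position: [441.1, 313.0, 39.1]
eef_rot: [0.0, 0.707, 0.707, -0.0]
wrist_force: [-0.2, -0.6, -1.5]
opening: 38.9
```

Call:
carry_out --targets '[{"x": 0,"y": 0,"z": 0.003,"ax": 0,"ay": 0,"az": 0},{"x": 0,"y": 0,"z": 0.006,"ax": 0,"ay": 0,"az": 0},{"x": 0,"y": 0,"z": 0.009,"ax": 0,"ay": 0,"az": 0},{"x": 0,"y": 0,"z": 0.011,"ax": 0,"ay": 0,"az": 0},{"x": 0,"y": 0,"z": 0.011,"ax": 0,"ay": 0,"az": 0},{"x": 0,"y": 0,"z": 0.011,"ax": 0,"ay": 0,"az": 0},{"x": 0,"y": 0,"z": 0.011,"ax": 0,"ay": 0,"az": 0},{"x": 0,"y": 0,"z": 0.011,"ax": 0,"ay": 0,"az": 0}]'

```text
time_s: 22.45
position: [441.0, 313.2, 35.9]
eef_rot: [-0.0, 0.707, 0.707, 0.0]
wrist_force: [-1.0, -0.4, 1.2]
opening: 38.6
```

Call:
carry_out --targets '[{"x": 0,"y": 0,"z": 0,"ax": 0,"ay": 0,"az": 0},{"x": 0,"y": 0,"z": 0,"ax": 0,"ay": 0,"az": 0},{"x": 0,"y": 0,"z": 0,"ax": 0,"ay": 0,"az": 0},{"x": 0,"y": 0,"z": 0,"ax": 0,"ay": 0,"az": 0},{"x": 0,"y": 0,"z": 0,"ax": 0,"ay": 0,"az": 0},{"x": 0,"y": 0,"z": -0.02,"ax": 0,"ay": 0,"az": 0},{"x": 0,"y": 0,"z": -0.05,"ax": 0,"ay": 0,"az": 0},{"x": 0,"y": 0,"z": -0.1,"ax": 0,"ay": 0,"az": 0}]' --jaw 0.4

```text
time_s: 23.12
position: [440.7, 312.7, 66.1]
eef_rot: [0.0, 0.707, 0.707, -0.001]
wrist_force: [-0.3, 0.2, -0.3]
opening: 65.8
```

Call:
carry_out --targets '[{"x": 0,"y": 0,"z": -0.08,"ax": 0,"ay": 0,"az": 0},{"x": 0,"y": 0,"z": -0.18,"ax": 0,"ay": 0,"az": 0},{"x": 0,"y": 0,"z": -0.27,"ax": 0,"ay": 0,"az": 0.07},{"x": -0.08,"y": 0.01,"z": -0.33,"ax": 0,"ay": 0,"az": 0.07},{"x": -0.18,"y": 0.02,"z": -0.34,"ax": 0,"ay": 0,"az": 0.07},{"x": -0.28,"y": 0.03,"z": -0.34,"ax": 0,"ay": 0,"az": 0.07},{"x": -0.39,"y": 0.04,"z": -0.34,"ax": 0,"ay": 0,"az": 0.07},{"x": -0.4,"y": 0.04,"z": -0.34,"ax": 0,"ay": 0,"az": 0.07}]'

```text
time_s: 23.78
position: [453.4, 187.9, 169.0]
eef_rot: [-0.0, 0.735, 0.678, 0.0]
wrist_force: [0.7, 0.1, 0.2]
opening: 65.6
```

Call:
carry_out --targets '[{"x": -0.1,"y": 0.02,"z": 0,"ax": 0,"ay": 0,"az": 0},{"x": -0.2,"y": 0.04,"z": 0,"ax": 0,"ay": 0,"az": 0},{"x": -0.31,"y": 0.06,"z": 0,"ax": 0,"ay": 0,"az": 0},{"x": -0.42,"y": 0.09,"z": 0,"ax": 0,"ay": 0,"az": 0},{"x": -0.53,"y": 0.12,"z": 0,"ax": 0,"ay": 0,"az": 0},{"x": -0.64,"y": 0.14,"z": 0,"ax": 0,"ay": 0,"az": 0},{"x": -0.717,"y": 0.156,"z": 0,"ax": 0,"ay": 0,"az": 0},{"x": -0.717,"y": 0.156,"z": 0,"ax": 0,"ay": 0,"az": 0}]'

```text
time_s: 24.45
position: [483.9, -29.7, 169.0]
eef_rot: [0.001, 0.735, 0.678, 0.0]
wrist_force: [-0.4, -0.1, 0.2]
opening: 66.0
```

Call:
carry_out --targets '[{"x": 0,"y": 0,"z": 0,"ax": 0,"ay": 0,"az": 0},{"x": 0,"y": 0,"z": 0.02,"ax": 0,"ay": 0,"az": 0},{"x": 0,"y": 0,"z": 0.05,"ax": 0,"ay": 0,"az": 0},{"x": 0,"y": 0,"z": 0.08,"ax": 0,"ay": 0,"az": 0},{"x": 0,"y": 0,"z": 0.1,"ax": 0,"ay": 0,"az": 0},{"x": 0,"y": 0,"z": 0.1,"ax": 0,"ay": 0,"az": 0},{"x": 0,"y": 0,"z": 0.1,"ax": 0,"ay": 0,"az": 0},{"x": 0,"y": 0,"z": 0.1,"ax": 0,"ay": 0,"az": 0}]'

```text
time_s: 25.12
position: [483.9, -24.9, 138.0]
eef_rot: [0.0, 0.733, 0.681, -0.0]
wrist_force: [0.2, -0.5, -0.1]
opening: 65.5
```

Run:
```python
from h import *
def up(im,x0,y0,w,h,sc): return cv2.resize(np.ascontiguousarray(im[y0:y0+h,x0:x0+w]),(int(w*sc),int(h*sc)),interpolation=cv2.INTER_CUBIC)
s=get_state(); P=s["position"]; print(P,s["eef_rot"],s["qpos"])
snap("scene","s7"); im=np.load("pics/s7.npz")["im"]
cv2.imwrite("pics/c7.png",np.hstack([up(im,225,130,80,100,5),up(im,165,130,70,100,5)]))
print((pix("s7",[P[0],P[1],73])-[225,130])*5,(pix("s7",P-[0,0,11])-[225,130])*5)
```

```text
[483.89849486 -24.89908071 137.95537494] [ 1.23725915e-04  7.32646062e-01  6.80609813e-01 -1.24061687e-04] [-0.85187471  0.4410297   1.03572988  2.05444285 -0.48308044  0.91053682
  0.3763458 ]
[163.5 360.5] [163.5 293. ]
```

View pics/c7.png

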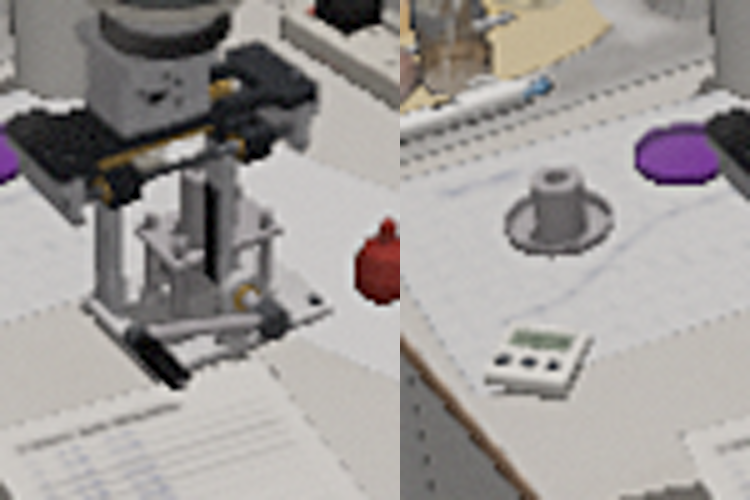

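Call:
carry_out --targets '[{"x": 0,"y": -0.004,"z": 0.05,"ax": 0,"ay": 0,"az": 0},{"x": 0,"y": -0.004,"z": 0.1,"ax": 0,"ay": 0,"az": 0},{"x": 0,"y": -0.004,"z": 0.15,"ax": 0,"ay": 0,"az": 0},{"x": 0,"y": -0.004,"z": 0.19,"ax": 0,"ay": 0,"az": 0},{"x": 0,"y": -0.004,"z": 0.22,"ax": 0,"ay": 0,"az": 0},{"x": 0,"y": -0.004,"z": 0.238,"ax": 0,"ay": 0,"az": 0},{"x": 0,"y": -0.004,"z": 0.243,"ax": 0,"ay": 0,"az": 0},{"x": 0,"y": -0.004,"z": 0.243,"ax": 0,"ay": 0,"az": 0}]'

```text
time_s: 25.83
position: [482.7, -24.9, 65.0]
eef_rot: [0.0, 0.733, 0.681, -0.0]
wrist_force: [-0.7, 0.6, -0.5]
opening: 66.0
```

Call:
carry_out --targets '[{"x": 0,"y": 0,"z": 0,"ax": 0,"ay": 0,"az": 0},{"x": 0,"y": 0,"z": 0,"ax": 0,"ay": 0,"az": 0},{"x": 0,"y": 0,"z": 0,"ax": 0,"ay": 0,"az": 0},{"x": 0,"y": 0,"z": 0,"ax": 0,"ay": 0,"az": 0},{"x": 0,"y": 0,"z": 0,"ax": 0,"ay": 0,"az": 0},{"x": 0,"y": 0,"z": 0,"ax": 0,"ay": 0,"az": 0},{"x": 0,"y": 0,"z": 0,"ax": 0,"ay": 0,"az": 0},{"x": 0,"y": 0,"z": 0,"ax": 0,"ay": 0,"az": 0}]' --jaw -1

```text
time_s: 26.5
position: [482.5, -24.8, 65.0]
eef_rot: [-0.0, 0.733, 0.681, -0.0]
wrist_force: [-1.2, 0.6, 1.1]
opening: 18.2
```

Call:
carry_out --targets '[{"x": 0,"y": 0,"z": 0,"ax": 0,"ay": 0,"az": 0},{"x": 0,"y": 0,"z": 0,"ax": 0,"ay": 0,"az": 0},{"x": 0,"y": 0,"z": 0,"ax": 0,"ay": 0,"az": 0},{"x": 0,"y": 0,"z": 0,"ax": 0,"ay": 0,"az": 0},{"x": 0,"y": 0,"z": 0,"ax": 0,"ay": 0,"az": 0},{"x": 0,"y": 0,"z": 0,"ax": 0,"ay": 0,"az": 0},{"x": 0,"y": 0,"z": 0,"ax": 0,"ay": 0,"az": 0},{"x": 0,"y": 0,"z": 0,"ax": 0,"ay": 0,"az": 0}]'

```text
time_s: 27.17
position: [482.6, -24.8, 65.0]
eef_rot: [-0.0, 0.733, 0.681, -0.0]
wrist_force: [-1.7, -0.3, 0.9]
opening: 17.7
```

Call:
carry_out --targets '[{"x": 0,"y": 0.005,"z": -0.018,"ax": 0,"ay": 0,"az": 0},{"x": 0,"y": 0.012,"z": -0.037,"ax": 0,"ay": 0,"az": 0},{"x": 0,"y": 0.019,"z": -0.054,"ax": 0,"ay": 0,"az": 0},{"x": 0,"y": 0.028,"z": -0.072,"ax": 0,"ay": 0,"az": 0},{"x": 0,"y": 0.037,"z": -0.089,"ax": 0,"ay": 0,"az": 0},{"x": 0,"y": 0.047,"z": -0.105,"ax": 0,"ay": 0,"az": 0},{"x": 0,"y": 0.058,"z": -0.121,"ax": 0,"ay": 0,"az": 0},{"x": 0,"y": 0.073,"z": -0.141,"ax": 0,"ay": 0,"az": 0}]'

```text
time_s: 27.83
position: [504.5, -26.4, 107.6]
eef_rot: [-0.0, 0.733, 0.681, -0.0]
wrist_force: [-1.1, 0.5, -4.6]
opening: 18.0
```

Following the arc well with small force; continuing.

Call:
carry_out --targets '[{"x": 0,"y": 0.013,"z": -0.014,"ax": 0,"ay": 0,"az": 0},{"x": 0,"y": 0.026,"z": -0.028,"ax": 0,"ay": 0,"az": 0},{"x": 0,"y": 0.04,"z": -0.041,"ax": 0,"ay": 0,"az": 0},{"x": 0,"y": 0.055,"z": -0.053,"ax": 0,"ay": 0,"az": 0},{"x": 0,"y": 0.071,"z": -0.065,"ax": 0,"ay": 0,"az": 0},{"x": 0,"y": 0.087,"z": -0.075,"ax": 0,"ay": 0,"az": 0},{"x": 0,"y": 0.103,"z": -0.085,"ax": 0,"ay": 0,"az": 0},{"x": 0,"y": 0.126,"z": -0.097,"ax": 0,"ay": 0,"az": 0}]'

```text
time_s: 28.5
position: [542.3, -29.3, 136.6]
eef_rot: [-0.0, 0.733, 0.681, -0.0]
wrist_force: [-3.4, -0.7, -2.9]
opening: 18.0
```

Call:
carry_out --targets '[{"x": 0,"y": 0.018,"z": -0.008,"ax": 0,"ay": 0,"az": 0},{"x": 0,"y": 0.036,"z": -0.014,"ax": 0,"ay": 0,"az": 0},{"x": 0,"y": 0.054,"z": -0.02,"ax": 0,"ay": 0,"az": 0},{"x": 0,"y": 0.073,"z": -0.025,"ax": 0,"ay": 0,"az": 0},{"x": 0,"y": 0.098,"z": -0.03,"ax": 0,"ay": 0,"az": 0},{"x": 0,"y": 0.117,"z": -0.032,"ax": 0,"ay": 0,"az": 0},{"x": 0,"y": 0.136,"z": -0.034,"ax": 0,"ay": 0,"az": 0},{"x": 0,"y": 0.155,"z": -0.034,"ax": 0,"ay": 0,"az": 0}]'

```text
time_s: 29.17
position: [589.1, -32.8, 146.7]
eef_rot: [0.0, 0.733, 0.681, -0.0]
wrist_force: [-5.2, -2.8, 2.5]
opening: 17.4
```

Call:
carry_out --targets '[{"x": 0,"y": 0,"z": 0,"ax": 0,"ay": 0,"az": 0},{"x": 0,"y": 0,"z": 0,"ax": 0,"ay": 0,"az": 0},{"x": 0,"y": 0,"z": 0,"ax": 0,"ay": 0,"az": 0},{"x": 0,"y": 0,"z": 0,"ax": 0,"ay": 0,"az": 0},{"x": 0,"y": 0,"z": 0,"ax": 0,"ay": 0,"az": 0},{"x": 0,"y": 0,"z": 0,"ax": 0,"ay": 0,"az": 0},{"x": 0,"y": 0,"z": 0,"ax": 0,"ay": 0,"az": 0},{"x": 0,"y": 0,"z": 0,"ax": 0,"ay": 0,"az": 0}]'

```text
time_s: 29.83
position: [588.5, -32.7, 146.7]
eef_rot: [0.0, 0.733, 0.681, -0.0]
wrist_force: [-1.6, -3.7, 4.8]
opening: 17.4
```

Run:
```python
from h import *
def up(im,x0,y0,w,h,sc): return cv2.resize(np.ascontiguousarray(im[y0:y0+h,x0:x0+w]),(int(w*sc),int(h*sc)),interpolation=cv2.INTER_CUBIC)
s=get_state(); P=s["position"]; print(P,s["eef_rot"],s["wrist_force"],s["opening"])
# fixture-x of grip relative to shaft through pin (596.5,79.1), yaw -4.2
a=np.radians(4.2); d=P[:2]-[596.5,79.1]; print("fx",d@[np.cos(a),-np.sin(a)],"fy",d@[np.sin(a),np.cos(a)],"grip z",P[2]+8)
snap("scene","s8"); im=np.load("pics/s8.npz")["im"]
cv2.imwrite("pics/c8.png",np.hstack([up(im,225,120,80,110,5),up(im,165,120,70,110,5)]))
```

```text
[588.53592289 -32.73182465 146.69622768] [ 1.44370096e-04  7.32690638e-01  6.80561833e-01 -3.64191876e-06] [-1.63304158 -3.69642287  4.80318488] 17.35434379018388
fx 0.24767182229548368 fy -112.11477238544173 grip z 154.69622767556694
```

View pics/c8.png

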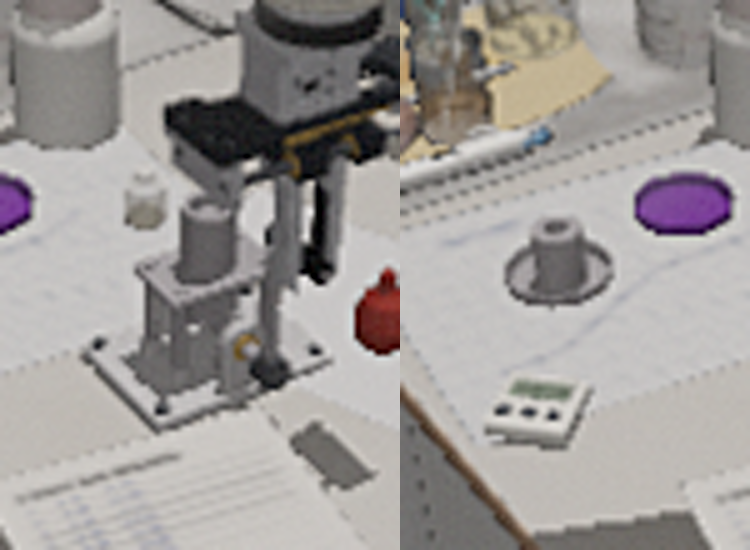

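```bash
python3 -c "
from cell import *
print(close_job())"
```

```text
the job is handed in; nothing more can be done
None
```

The job is handed in at about 30 s on the clock, and the last checks showed nothing wrong. The hand-in reported no verdict.

- **Wide sleeve:** it stands on the gauge pin, fully down on the platen. The first two attempts to lower it touched the pin off-centre, with up to about 32 N at the wrist. I corrected the position from the forces. It then slid down freely and seated with a clear upward push of about 32 N. The sleeve slipped roughly 1.5 mm in the grip on the way. The last picture shows it still upright on the raised platen.
- **Narrow sleeve:** it stands upright in the middle of the steel dish. In the last picture the dish and timer look unmoved.
- **Lever:** I swung it up by its grip and am still holding it. The grip's centre is 0.25 mm off the shaft's vertical and 154.7 mm above the table, against 155 mm nominal. That offset depends on a pin position known to about 1 mm, so the lever is upright to within about 1°. The last force reading was under 7 N.

The two cameras disagreed by up to about 15 mm on some positions. I relied on the top view, corrected by contact.

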